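Slide the open sample under the lamp arch and cover it

ROBOT

A 6-joint arm with a two-finger parallel gripper is mounted at the origin on a cart in front of the work surface, level with it; the furniture and walls round the work are solid. World frame = base frame: x ahead of the robot, y to its left, z up, the work surface at z = 0. Lengths are in mm, angles in rad, forces in N, time in s.
With the tool pointing down it reaches from about 275 to 750 mm from the base axis. Payload 10.2 kg.
Tool frame: the origin (TCP) lies midway between the tips of the shut fingers; the grasp point (between the pads) lies 19 mm behind it; z points along the fingers, y is the line along which they close (so a half turn about z gives the same grasp; the last joint's range is limited). The gripper opens to 85 mm and grips with 20 to 120 N. Pads are 22 mm wide; open, the fingers measure 114 mm over their backs; the gripper's body (76 mm by 85 mm) begins 54 mm behind the grasp point. The pads swing forward as they close: fully open they stand 13 mm farther back than shut.
Start: joints at [-1.555, 0.313, 1.498, -0, 1.331, -0.223], TCP at [124.168, -510.111, 231.294] pointing down, gripper open.
Joint ranges: [-2.94, 2.94], [-0.97, 2.17], [0.19, 2.56], [-1.23, 4.37], [0.02, 3.11], [-2.88, 2.88]. Speed limits (rad/s): [2.39, 2.39, 3.01, 3.14, 3.14, 3.14].

INTERFACE

Orientations are given as a unit quaternion [w, x, y, z].
In Python, from rig import ctrl, capture, camera_info gives the robot as it stands.
- The arm moves only by the tool apply_moves, never from a script. Its argument "targets" is a list of rows, each a list of 3 entries, a list of its own where there are three numbers: the finger opening in mm, from 0 to 85.4, then the shift along the world's x, y, z in mm, then the turn, a rotation vector about the world's x, y, z in degrees. In form: [[grip, [dx, dy, dz], [rx, ry, rz]], ...]. A call has 1 to 20 rows; each row is the pose to reach, as a shift and turn from the pose commanded when the call began; what a row does not reach only later rows make up. A row lasts 1/10 s, in which the tool goes at most 50 mm and 8.59 degrees, less where a joint would pass 70% of its speed; a pose out of reach is approached as far as the arm can. A call with a gripper value outside its range is refused whole. The fingers move at their own pace and stop on an object; "squeeze" is the grip in N (left out, the last holds). Time passes only in rows, so rows that repeat a pose let the fingers close. It gives the time, the measured TCP pose, the force, the opening and the grip force at its end, in the units of the state.
- ctrl.sense(): the state, without advancing time (a new reading comes with each control period).
- capture(name): name is "scene" or "top" or "wrist"; returns (picture, depth): 420x560x3 uint8, blue, green, red; 420x560 float32, mm along the optical axis (not along the pixel's ray), 0 where there is no reading.
- camera_info(name): a dict with "vfov" (degrees; the focal length in pixels is half the picture's height over the tangent of half this angle, whatever the lens; pixels are square), "cx", "cy" (the principal point, pixels), "extrinsics" (4x4, takes a point from camera to world coordinates). Camera axes: x right, y down, z forward; pixel columns grow to the right and rows downward; lengths in mm; the calibration is good to about 2 mm. A picture is of the moment at which its call begins: read the wrist's pose just before it. camera_info takes no time and is no camera call; for the wrist camera it gives the pose at the moment of the call.
- ctrl.finish_job(): hands the job in; it is judged then, once.
The state is a dict: "time_s": time; "joints": joint angles; "dq": joint speeds; "tau": joint torques, N m; "eef_pos": TCP position; "ee_rot": TCP orientation; "force": force on the tool from outside, world axes, zero at the start; "wrist_torque": the same for the moment, N m; "grip_width": opening from 0.0 (shut) to 1.0 (fully open); "grip_force": force on a finger pad.
Only numpy, scipy, OpenCV 4.12 (cv2) and the standard library are available. Lean on these libraries where they do the work, as an engineer would, in place of code of your own. Each camera call takes 0.05 s, during which the arm holds its last target. There are 200 camera calls.

TASK

Slide the carrier with its open cup along the track plate, through under the low lamp arch and out the other side until it rests against the end stop, always keeping it flat on the plate (no hand fits under the arch: push it half through by its rear tab, let go, then take its front tab and pull). Then set the smaller of the two steel lids on the cup so that it sits seated and level, and let go. Leave the larger lid, the sample cup, the timer and the bottle where they are.

Things in the scene. Friction and masses are not known exactly. Their poses are not given: they have to be found in the camera images.
- lamp_station: Fixed station: aluminium track plate 100 (x) x 510 (y) x 8 mm on the worktop, a low white lamp arch across its middle, an end stop at its exit end. Origin: centre of the plate's underside, below the middle of the arch; +y runs along the plate from entry to exit side, z up; plate top at z = 8 mm.
- arch (a point): Centre of the arch's underside, axes as the station's. Arch: 56 mm deep (y -28 to +28), opening 68 mm wide in x, underside 54 mm above the plate (62 above the worktop), outside 92 mm wide, lamp housing's top 81 mm above the worktop. Low flared lead-ins, 14 mm high, reach 15 mm beyond both mouths.
- end_stop (a point): Middle of the end stop's face, at the plate's top, station y = +245 mm; the stop is a steel bar 84 mm wide, 8 mm high, 9 mm thick. With the carrier's front against it, the carrier's origin is at station y = +155 mm.
- carrier: Loose grey carrier, 250 g, starting on the plate's entry side: flat deck 60 (x) x 180 (y) x 10 mm, in its middle an open round white cup (outside 52, inside 44 mm across, rim at z = 36, inner floor at z = 14 mm), an upright tab at each end. Origin: centre of the deck's underside; +y to its front (toward the exit), z up.
- rear_tab (a point): Centre of the rear tab's top edge (carrier y = -75 mm, z = 44 mm). Tab: 12 mm thick in x, 26 mm long in y, rising from the deck at z = 10 to z = 44 mm; axes as the carrier's.
- front_tab (a point): Centre of the front tab's top edge (carrier y = +75 mm, z = 44 mm); same size as the rear tab.
- cup_rim (a point): Centre of the carrier cup's mouth, level with its rim, 36 mm above the carrier's underside; axes as the carrier's.
- lid: The smaller loose steel lid, which fits the cup, 60 g, lying right way up on the worktop. Origin: centre of its underside, z up. Plug 40 mm across and 5 mm high below, disc 56 mm across from z = 5 to 9 mm, above it an upright black knob 16 mm across with its top at z = 33 mm (a narrower neck just above the disc).
- lid_seat (a point): Centre of the small lid's disc underside, 5 mm above the lid's origin: lies at cup_rim when the lid is seated.
- large_lid: The larger steel lid, disc 74 mm and plug 60 mm across, the same knob and heights; does not fit the cup. Leave it alone. Origin: centre of its underside.
- cup: Bystander: sample cup with a screw lid, 39 mm across, 74 mm high, standing close beside the arch on the robot's side of the plate. Origin: centre of its underside.
- timer: Bystander: small lab timer, 62 x 68 x 22 mm, beyond the plate. Origin: centre of its underside.
- bottle: Bystander: brown bottle with a screw cap, 42 mm across, 77 mm high, near the entry end of the plate. Origin: centre of its underside.
Things that resemble listed ones, but are neither listed nor needed, are in the scene too. What is shaped like the lid but orange is not meant.

How it is judged:
By the outcome, as a careful person would: the job done as asked, in the order asked, and still so for the second after the job is handed in, with the robot touching nothing.
It also fails if it takes over 58 s, if anything falls off the work surface, if the arm or the gripper's body presses on something with over 40 N, if the wrist force passes 120 N, or if a joint passes its speed limit or range.

## Working session

There is one attempt and no reset: what is moved stays moved. The work goes in short steps, Python scripts to look and compute and a tool call to move; the robot and the scene stay as the last step left them, time stands still between calls to the robot, and variables do not carry over. Pictures are saved under pics/ and viewed, at most 10 in all, crops included, and the job is handed in when it is done.

Besides the shell and the picture viewer there is one more tool, called after "Call:" in YAML: its name, and indented under it one key for each argument. apply_moves: Moves the arm, as the interface text tells. Its arguments: {"type":"object","properties":{"targets":{"type":"array","items":{"type":"array"}},"squeeze":{"type":"number"}},"required":["targets"]}

```bash
mkdir -p pics; ls
cat > h.py <<'E'
import numpy as np, cv2
from rig import ctrl, capture, camera_info
def K(n):
    c=camera_info(n); f=210/np.tan(np.radians(c['vfov'])/2); return f,c['cx'],c['cy'],np.array(c['extrinsics'])
def ray(n,u,v,k=None):
    f,cx,cy,T=k or K(n); d=T[:3,:3]@np.array([(u-cx)/f,(v-cy)/f,1]); return T[:3,3],d
def plane(n,u,v,z,k=None):
    o,d=ray(n,u,v,k); return o+d*(z-o[2])/d[2]
def cloud(n,D,k=None):
    f,cx,cy,T=k or K(n); v,u=np.mgrid[:420,:560]; P=np.stack([(u-cx)/f*D,(v-cy)/f*D,D],-1); return P@T[:3,:3].T+T[:3,3]
E
python3 - <<'E'
from h import *
for n in ['scene','top']:
    k=K(n); p,D=capture(n); cv2.imwrite(f'pics/{n}0.png',p); np.savez(f'{n}0.npz',p=p,D=D); print(n,k,camera_info(n),(D>0).mean())
s=ctrl.sense(); print(s)
E
```

```text
pics
scene (np.float64(430.5694785039532), 275.97876010246273, 202.01108520002393, array([[ 7.47028173e-01, -3.23261978e-01,  5.80904986e-01,
        -3.16095837e+02],
       [-6.64783012e-01, -3.58605928e-01,  6.55336047e-01,
        -9.70724806e+02],
       [-3.52925495e-03, -8.75730256e-01, -4.82787803e-01,
         7.63027270e+02],
       [ 0.00000000e+00,  0.00000000e+00,  0.00000000e+00,
         1.00000000e+00]])) {'vfov': 51.99940525414739, 'cx': 275.97876010246273, 'cy': 202.01108520002393, 'extrinsics': array([[ 7.47028173e-01, -3.23261978e-01,  5.80904986e-01,
        -3.16095837e+02],
       [-6.64783012e-01, -3.58605928e-01,  6.55336047e-01,
        -9.70724806e+02],
       [-3.52925495e-03, -8.75730256e-01, -4.82787803e-01,
         7.63027270e+02],
       [ 0.00000000e+00,  0.00000000e+00,  0.00000000e+00,
         1.00000000e+00]])} 0.995812074829932
top (np.float64(541.3424495815747), 271.89126187072884, 208.41634050623426, array([[ 1.03384006e-02, -9.96801226e-01,  7.92491873e-02,
         4.25884799e+02],
       [-9.99890149e-01, -1.11471010e-02, -9.76892018e-03,
 
[... 646 characters left out ...]
19047
{'time_s': 0.1, 'joints': array([-1.55541191e+00,  3.13381350e-01,  1.49833625e+00,  6.60292132e-06,
        1.33100195e+00, -2.23386794e-01]), 'dq': array([-0.00067817,  0.00035626, -0.00022926, -0.00035002, -0.0009686 ,
       -0.00114105]), 'tau': array([ 2.65838826e-03, -4.12903512e+01, -2.60145020e+01, -1.43531470e-04,
        3.00839165e-03, -2.05006000e-05]), 'eef_pos': array([ 124.16022237, -509.87972151,  230.80815907]), 'ee_rot': array([-5.60068785e-04,  9.92881935e-01,  1.19101408e-01,  6.16827128e-05]), 'force': array([ 0.01661534,  0.12120841, -0.19500803]), 'wrist_torque': array([ 0.01936524, -0.00822344, -0.03828829]), 'grip_force': 0.0, 'grip_width': 1.0048817497681124}
```

View pics/top0.png

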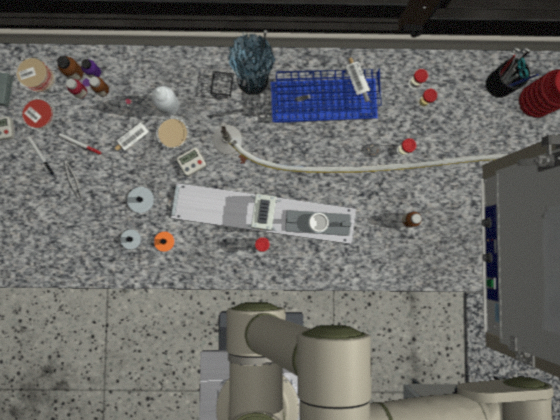

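View pics/scene0.png

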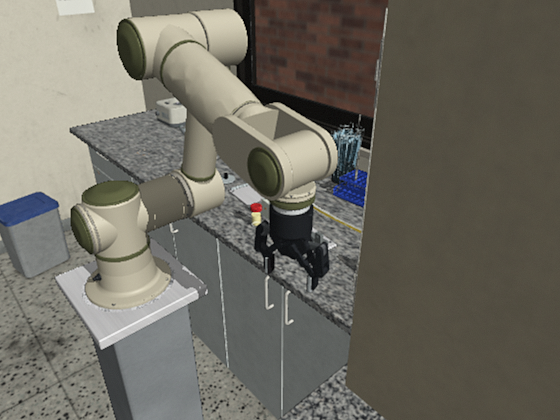

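The top view shows the track plate from (353,224) to (175,203), with the arch at (264,210) and the carrier cup at (318,222). The small lid is at (131,239), the large one at (140,199) and the orange one at (163,241). The sample cup is at (262,243) and the bottle at (413,219). The scene view is mostly blocked by the arm.

Run:
```python
from h import *
d=np.load('top0.npz');D=d['D'];p=d['p']
C=cloud('top',D)
g=cv2.cvtColor(p,cv2.COLOR_BGR2GRAY)
for nm,(u,v),z in [('lidS',(131,239),9),('lidL',(140,199),9),('orange',(163,241),9),('cuprim',(318,222),44),('arch',(264,210),81),('cup',(262,243),74),('bottle',(413,219),77),('plate A',(353,224),8),('plate B',(175,203),8)]:
    print(nm,plane('top',u,v,z).round(1),C[v,u].round(1))
# plate mask via depth height 4..14 and connected to plate
m=((C[...,2]>4)&(C[...,2]<100)).astype(np.uint8)
n,l,st,ce=cv2.connectedComponentsWithStats(m)
for i in range(1,n):
    if st[i,4]>60 : print(st[i],ce[i].round(1), C[l==i][:,2].max().round(1))
i=l[207,215]; 
w=C[l==i]; r=cv2.minAreaRect(w[:,:2].astype(np.float32)); print(i,r)
f=C[100:260,430:480,2]; print(np.median(C[255:275,300:400,2]), np.std(C[255:275,300:400,2]))
```

```text
lidS [456.4 356.9   9. ] [456.  352.5  26.4]
lidL [568.4 335.2   9. ] [566.1 329.5  33.5]
orange [451.8 267.9   9. ] [451.3 263.3  33.1]
cuprim [ 507.5 -160.3   44. ] [ 508.8 -162.6   20.6]
arch [535.9 -12.5  81. ] [ 425.9  -19.4 1521.1]
cup [448.1  -8.1  74. ] [448.2  -8.1  65.3]
bottle [ 516.5 -411.9   77. ] [ 516.4 -411.6   78.4]
plate A [ 504.9 -261.9    8. ] [ 505.1 -262.4    5. ]
plate B [558.4 237.3   8. ] [557.6 235.9  16.3]
[   0   35  234   11 1330] [115.8  40. ] 100.0
[ 267   39  293   11 1628] [411.8  44.1] 100.0
[  15   56   41   38 1023] [34.1 74.5] 68.1
[  56   56   54   43 1319] [81.2 76.3] 99.9
[ 270   57  113   66 3608] [327.1  93.8] 99.1
[ 483   58   74   60 1544] [514.2  88.9] 100.0
[408  68  20  21 248] [418.2  77.8] 80.7
[210  70  23  27 154] [220.1  82.8] 40.2
[  0  72  16  35 355] [ 5.  88.1] 43.6
[236  74  33  21 255] [253.3  86.3] 99.5
[152  85  28  30 302] [168.1 104.8] 99.9
[417  88  20  19 240] [427.2  97.2] 78.8
[ 21  97  35  34 814] [ 37.3 113.6] 37.6
[  0 117  14  24 278] [  5.7 128.1] 29.1
[159 119  30  30 350] [173.2 133.5] 19.2
[115 120  38  31 441] [132.4 135.6] 22.6
[ 212  125  296  228 4930] [417.7 211.7] 100.0
[ 58 134  44  21 160] [ 79.1 143.8] 16.9
[ 26 136  28  40 167] [ 40. 156.] 18.1
[396 137  21  19 226] [406.4 146.3] 79.4
[176 147  30  29 527] [190.7 161.6] 29.4
[ 171  183  185   61 5673] [265.1 213.4] 89.1
[127 186  27  27 497] [139.8 199.6] 40.3
[402 212  19  16 247] [411.1 219.2] 83.5
[118 228  23  22 296] [129.7 238.8] 38.3
[153 231  22  21 285] [163.4 241.4] 38.1
[254 237  16  15 169] [261.4 244.2] 80.6
[282 375  17  45 501] [289.2 401.3] 69.7
[215 379  14  41 399] [222.9 402.2] 23.9
2399 ((533.7106323242188, -9.0186767578125), (515.4356689453125, 110.81720733642578), 82.70508575439453)
-1.0759808850081072 112.63412738498606
```

Run:
```python
from h import *
from scipy.spatial.transform import Rotation as R
s=ctrl.sense(); k=K('wrist'); T=k[3]; q=s['ee_rot']; Rt=R.from_quat([q[1],q[2],q[3],q[0]]).as_matrix()
print(k[0],'cam in tool',(Rt.T@(T[:3,3]-s['eef_pos'])).round(1)); print((Rt.T@T[:3,:3]).round(3)); print(Rt.round(3))
d=np.load('top0.npz');C=cloud('top',d['D'])
# heights of tall obstacles on grid x,y
h={}
m=(C[...,0]>300)&(C[...,2]>95)
for y in range(-500,450,50):
  for x in range(300,800,50):
    q=C[m&(abs(C[...,0]-x)<25)&(abs(C[...,1]-y)<25)]
    if len(q)>5: print((x,y,len(q),int(np.percentile(q[:,2],98))),end=' ')
```

```text
307.43067379241296 cam in tool [  70.9    0.3 -142.5]
[[ 0.001 -0.96  -0.281]
 [ 1.     0.001 -0.   ]
 [ 0.    -0.281  0.96 ]]
[[ 0.972  0.237 -0.   ]
 [ 0.237 -0.972  0.001]
 [ 0.    -0.001 -1.   ]]
(300, -150, 160, 654) (300, -100, 116, 654) (300, -50, 8, 220) (300, 0, 80, 240) (450, 0, 938, 1521) (300, 50, 18, 228) (750, 100, 37, 148)
```

Call:
apply_moves:
  targets:
    - [85,[200,100,30],[0,0,20]]
    - [85,[386,380,20],[0,0,69]]
    - [85,[386,380,20],[0,0,69]]
    - [85,[386,380,20],[0,0,69]]
    - [85,[386,380,20],[0,0,69]]
    - [85,[386,380,20],[0,0,69]]
    - [85,[386,380,20],[0,0,69]]
    - [85,[386,380,20],[0,0,69]]
    - [85,[386,380,20],[0,0,69]]
    - [85,[386,380,20],[0,0,69]]
    - [85,[386,380,20],[0,0,69]]
    - [85,[386,380,20],[0,0,69]]
    - [85,[386,380,20],[0,0,69]]
    - [85,[386,380,20],[0,0,69]]
    - [85,[386,380,20],[0,0,69]]
    - [85,[386,380,20],[0,0,69]]

```text
time_s: 1.7
eef_pos: [509.7, -130.9, 251.4]
ee_rot: [0.0, 0.751, 0.66, 0.0]
force: [0.1, -0.2, 1.0]
grip_width: 0.996
grip_force: 0.0
```

Run:
```python
from h import *
k=K('wrist'); s=ctrl.sense(); p,D=capture('wrist'); cv2.imwrite('pics/w1.png',p); np.savez('w1.npz',p=p,D=D,T=k[3]); print(s['time_s'],s['eef_pos'],s['ee_rot'],s['joints'],s['dq'],k[3].round(3))
```

```text
1.7 [ 509.73190168 -130.92496083  251.40865526] [5.77791214e-05 7.51314964e-01 6.59943802e-01 1.53877778e-05] [-4.74234443e-01  3.01541452e-01  1.46008668e+00 -1.40412965e-05
  1.37984574e+00 -3.44923372e-01] [ 6.05272452e-03  1.05541559e-05 -2.72407882e-03  1.32590732e-03
  7.91874330e-04  1.01657362e-03] [[ 9.92000e-01 -1.23000e-01 -3.60000e-02  5.18599e+02]
 [-1.28000e-01 -9.52000e-01 -2.78000e-01 -6.05970e+01]
 [-0.00000e+00  2.80000e-01 -9.60000e-01  3.93918e+02]
 [ 0.00000e+00  0.00000e+00  0.00000e+00  1.00000e+00]]
```

View pics/w1.png

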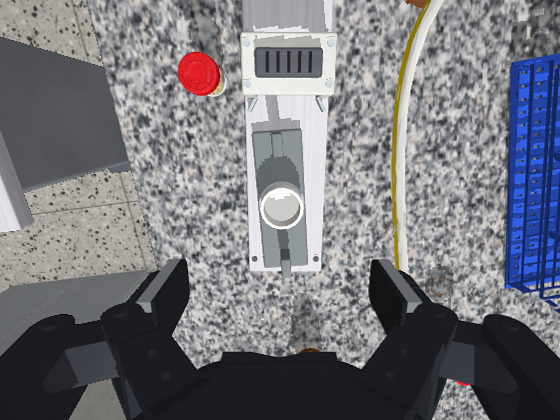

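The wrist picture shows the arch at (289,63) and the plate between columns 249 and 322. The carrier is slightly yawed on it: cup at (282,207), front tab at (277,145), rear tab at (285,262). The sample cup is at (199,72).

Run:
```python
from h import *
d=np.load('w1.npz');p,D,T=d['p'],d['D'],d['T']; f,cx,cy,_=K('wrist');k=(f,cx,cy,T)
C=cloud('wrist',D,k); Z=C[...,2]
roi=np.zeros(Z.shape,bool); roi[100:285,235:335]=1
print('floor',np.median(Z[150:250,340:380]),'plate',np.median(Z[130:250,312:318]), np.std(Z[130:250,312:318]))
hsv=cv2.cvtColor(p,cv2.COLOR_BGR2HSV)
g=p.mean(2)
for nm,z0,z1 in [('deck',13,24),('tab',46,58),('rim',39,49),('platetop',4,12)]:
    m=(roi&(Z>z0)&(Z<z1)).astype(np.uint8)
    n,l,st,ce=cv2.connectedComponentsWithStats(m)
    for i in range(1,n):
        if st[i,4]>25:
            w=C[l==i]; print(nm,st[i],'z',np.median(w[:,2]).round(1),'rect',[np.round(a,1) for a in cv2.minAreaRect(w[:,:2].astype(np.float32))])
# plate / deck edge rows by gray gradient
for v in range(150,262,16): print(v,p[v,240:330,:].mean(1).astype(int)[::1].tolist() if v in(230,) else '')
for v in (120,150,230,250):
    print(v,'Z',Z[v,244:330:3].round(0).astype(int).tolist())
```

```text
floor -0.09234023322116514 plate 7.9726587950897 35.09321666822001
deck [248 100   9  12  51] z 21.6 rect [array([489.3, -41.6]), array([14.6,  3.8]), np.float64(53.7)]
deck [316 100  10  12  57] z 21.4 rect [array([568.7, -51.9]), array([ 4.2, 15.1]), np.float64(21.3)]
deck [ 252  129   56  139 4473] z 17.9 rect [array([ 508.4, -162.7]), array([179.8,  60. ]), np.float64(86.7)]
deck [264 191  35  30 806] z 22.0 rect [array([ 508.1, -165.4]), array([40.5, 39.7]), np.float64(39.3)]
tab [271 133  12  25 259] z 51.7 rect [array([512.7, -87.9]), array([25.9, 11.9]), np.float64(86.6)]
tab [280 257  11  21 189] z 51.6 rect [array([ 504.1, -236.8]), array([25.1, 11.9]), np.float64(86.9)]
rim [260 187  44  42 466] z 43.6 rect [array([ 508.7, -162.2]), array([50.6, 51. ]), np.float64(81.5)]
rim [280 255  10   6  37] z 44.0 rect [array([ 504.4, -224.8]), array([11.5,  2.9]), np.float64(3.7)]
platetop [ 244  100   84  171 6669] z 7.9 rect [array([ 515.1, -151.7]), array([224.3, 100.3]), np.float64(82.5)]
150 
166 
182 
198 
214 
230 [157, 165, 185, 191, 189, 180, 169, 163, 175, 231, 233, 234, 233, 231, 232, 229, 231, 232, 232, 239, 179, 118, 137, 148, 148, 149, 149, 148, 150, 149, 150, 150, 149, 149, 150, 150, 152, 108, 95, 94, 93, 93, 94, 96, 97, 96, 138, 149, 149, 148, 149, 150, 149, 150, 150, 150, 150, 150, 150, 150, 150, 150, 150, 150, 149, 136, 160, 233, 237, 232, 229, 231, 236, 234, 232, 234, 231, 233, 234, 232, 233, 237, 171, 117, 126, 143, 152, 146, 127, 100]
246 
120 Z [0, 7, 9, 9, 7, 8, 8, 9, 8, 8, 9, 8, 9, 9, 9, 8, 7, 8, 10, 10, 9, 8, 8, 8, 8, 8, 9, 8, 1]
150 Z [0, 8, 7, 16, 17, 19, 18, 18, 18, 17, 52, 53, 51, 17, 17, 17, 17, 18, 18, 18, 9, 8, 8, 9, 8, 8, 8, 7, 1]
230 Z [-2, 0, 8, 8, 7, 8, 17, 18, 18, 17, 17, 18, 18, 17, 17, 19, 17, 18, 18, 18, 18, 9, 8, 9, 8, 8, 6, 0, 0]
250 Z [0, 0, 8, 7, 7, 7, 16, 18, 18, 19, 19, 19, 19, 24, 24, 17, 17, 17, 18, 18, 18, 9, 7, 7, 8, 8, 0, 0, 0]
```

Call:
apply_moves:
  squeeze: 40
  targets:
    - [50,[-3,-50,-50],[0,0,4]]
    - [50,[-6,-90,-90],[0,0,4]]
    - [50,[-6,-107,-130],[0,0,4]]
    - [50,[-6,-107,-150],[0,0,4]]
    - [50,[-6,-107,-160],[0,0,4]]
    - [50,[-6,-107,-185],[0,0,4]]
    - [50,[-6,-107,-210],[0,0,4]]
    - [50,[-6,-107,-226],[0,0,4]]
    - [50,[-6,-107,-226],[0,0,4]]
    - [50,[-6,-107,-226],[0,0,4]]

```text
time_s: 2.75
eef_pos: [504.9, -237.2, 26.8]
ee_rot: [0.001, 0.727, 0.686, 0.0]
force: [-0.0, 0.5, -0.3]
grip_width: 0.587
grip_force: 0.0
```

Run:
```python
from h import *
k=K('wrist'); s=ctrl.sense(); p,D=capture('wrist'); cv2.imwrite('pics/w2.png',p); np.savez('w2.npz',p=p,D=D,T=k[3]); print(s['time_s'],s['eef_pos'],s['ee_rot'],s['force'],s['grip_width'])
C=cloud('wrist',D,k); Z=C[...,2]
for z0,z1 in [(46,57),(14,21)]:
  n,l,st,ce=cv2.connectedComponentsWithStats(((Z>z0)&(Z<z1)&(abs(C[...,0]-510)<45)&(abs(C[...,1]+160)<105)).astype(np.uint8))
  for i in range(1,n):
    if st[i,4]>60: w=C[l==i]; print(st[i],np.median(w[:,2]),cv2.minAreaRect(w[:,:2].astype(np.float32)))
```

```text
2.75 [ 504.88109198 -237.17410927   26.78894982] [8.60307087e-04 7.27168910e-01 6.86458011e-01 1.90232091e-04] [-0.03885596  0.53624651 -0.26491749] 0.5866211760972372
[ 264  257   28   58 1523] 51.66912401384518 ((504.01837158203125, -237.0465545654297), (25.9052677154541, 12.04271411895752), 87.17301940917969)
[185 261  40  59 573] 51.89625625791027 ((478.2661437988281, -234.1713104248047), (13.852727890014648, 22.77008628845215), 33.24555587768555)
[333 261  40  56 571] 51.69623185722499 ((531.2088012695312, -236.95849609375), (22.684539794921875, 13.672245025634766), 49.056373596191406)
[ 210    0  137   88 6809] 17.896244893066324 ((510.093994140625, -134.43875122070312), (35.446475982666016, 60.29127883911133), 86.8433837890625)
[  217   133   123   147 11864] 17.877538371020606 ((505.65283203125, -212.5338134765625), (79.00823974609375, 60.23369216918945), 86.75287628173828)
```

View pics/w2.png

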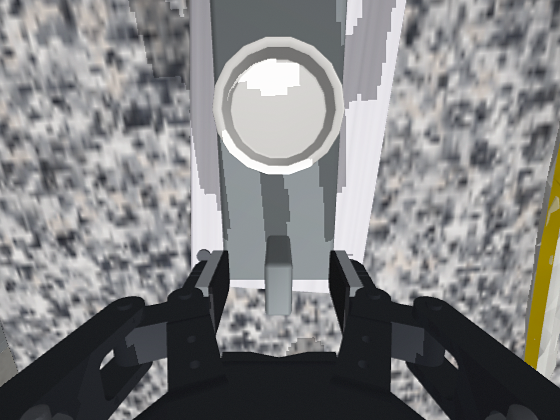

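The rear tab at (278,275) is centred between the open pads, and its pose matches the earlier measurement. Closing now.

Call:
apply_moves:
  squeeze: 50
  targets:
    - [5,[0,0,0],[0,0,0]]
    - [5,[0,0,0],[0,0,0]]
    - [5,[0,0,0],[0,0,0]]
    - [5,[0,0,0],[0,0,0]]
    - [5,[0,0,0],[0,0,0]]
    - [5,[0,0,0],[0,0,0]]

```text
time_s: 3.4
eef_pos: [504.6, -237.4, 26.1]
ee_rot: [0.001, 0.727, 0.686, 0.0]
force: [-0.3, 1.2, 5.8]
grip_width: 0.128
grip_force: 50.0
```

Call:
apply_moves:
  targets:
    - [5,[0.3,4,0],[0,0,-1.5]]
    - [5,[0.6,8,0],[0,0,-3]]
    - [5,[1,12,0],[0,0,-4.2]]
    - [5,[1,14,0],[0,0,-4.2]]
    - [5,[1,14,0],[0,0,-4.2]]
    - [5,[1,14,0],[0,0,-4.2]]

```text
time_s: 4.0
eef_pos: [505.7, -223.7, 26.1]
ee_rot: [0.001, 0.752, 0.659, 0.0]
force: [0.2, -2.0, 6.3]
grip_width: 0.132
grip_force: 50.1
```

```bash
cat > m.py <<'E'
from h import *
def meas(xr,yr,bands):
  k=K('wrist'); s=ctrl.sense(); p,D=capture('wrist'); np.savez('last.npz',p=p,D=D,T=k[3]); print(s['time_s'],s['eef_pos'].round(1),s['ee_rot'].round(4),s['force'].round(1),s['grip_width'])
  C=cloud('wrist',D,k); Z=C[...,2]
  for z0,z1 in bands:
    n,l,st,ce=cv2.connectedComponentsWithStats(((Z>z0)&(Z<z1)&(C[...,0]>xr[0])&(C[...,0]<xr[1])&(C[...,1]>yr[0])&(C[...,1]<yr[1])).astype(np.uint8))
    for i in range(1,n):
      if st[i,4]>80: w=C[l==i]; print((z0,z1),st[i],'z',np.median(w[:,2]).round(1),w[:,2].min().round(1),w[:,2].max().round(1),[np.round(a,1) for a in cv2.minAreaRect(w[:,:2].astype(np.float32))])
  return p,C
E
python3 - <<'E'
from m import *
p,C=meas((450,600),(-250,0),[(14,21),(4,11),(39,48),(46,57)])
Z=C[...,2]
# plate edges and deck edges per row
for y in (-170,-150,-120,-100,-80):
    for nm,a,b in [('deck',14,21),('plate',4,11)]:
        m=(abs(C[...,1]-y)<1.5)&(Z>a)&(Z<b)&(abs(C[...,0]-515)<70)
        if m.sum()>3: x=C[m][:,0]; print(y,nm,x.min().round(1),x.max().round(1),'mid',((x.min()+x.max())/2).round(1),'axis',round(533.8+(y+10.1)*.1317,1))
E
```

```text
4.0 [ 505.7 -223.7   26.1] [1.000e-03 7.518e-01 6.593e-01 1.000e-04] [ 0.2 -2.   6.3] 0.13215221757733928
(14, 21) [ 210    0  138   85 6740] z 17.9 14.2 20.4 [array([ 518.7, -121.4]), array([33.8, 60.2]), np.float64(82.7)]
(14, 21) [  217   132   124   149 10619] z 17.9 14.1 21.0 [array([ 508.5, -199. ]), array([79.5, 60.2]), np.float64(82.5)]
(4, 11) [ 171    0   62  300 9989] z 7.9 4.5 10.9 [array([ 472.6, -173.4]), array([155. ,  22.6]), np.float64(83.1)]
(4, 11) [  325     0    64   285 10202] z 7.9 5.0 10.8 [array([ 552.2, -179.1]), array([145.8,  22.9]), np.float64(80.9)]
(39, 48) [ 212   36  134  139 4673] z 43.6 39.0 45.9 [array([ 514.9, -149.8]), array([51.1, 51.4]), np.float64(64.5)]
(39, 48) [235 251  88  24 736] z 43.8 39.0 48.0 [array([ 506.5, -214.2]), array([ 7.6, 38.3]), np.float64(82.4)]
(46, 57) [ 232  258   94   58 2241] z 51.7 46.0 57.0 [array([ 503.8, -219.6]), array([29.7, 31.3]), np.float64(46.7)]
-170 deck 482.3 542.2 mid 512.3 axis 512.7
-170 plate 462.4 563.4 mid 512.9 axis 512.7
-150 deck 498.6 536.4 mid 517.5 axis 515.4
-150 plate 465.2 565.7 mid 515.4 axis 515.4
-120 deck 488.8 548.6 mid 518.7 axis 519.3
-120 plate 468.7 569.6 mid 519.1 axis 519.3
-100 deck 491.3 492.9 mid 492.1 axis 522.0
-100 plate 471.9 490.0 mid 481.0 axis 522.0
```

Call:
apply_moves:
  targets:
    - [5,[0.9,5,0],[0,0,0]]
    - [5,[2.3,15,0],[0,0,0]]
    - [5,[3.6,25,0],[0,0,0]]
    - [5,[4.9,35,0],[0,0,0]]
    - [5,[6.3,45,0],[0,0,0]]
    - [5,[7.6,55,0],[0,0,0]]
    - [5,[8.9,65,0],[0,0,0]]
    - [5,[10.2,75,0],[0,0,0]]
    - [5,[10.9,80,0],[0,0,0]]

```text
time_s: 4.95
eef_pos: [516.7, -143.5, 26.1]
ee_rot: [0.001, 0.752, 0.66, 0.0]
force: [-0.2, -6.3, 5.6]
grip_width: 0.131
grip_force: 50.0
```

Call:
apply_moves:
  targets:
    - [5,[1.3,10,0],[0,0,0]]
    - [5,[2.6,20,0],[0,0,0]]
    - [5,[4,30,0],[0,0,0]]
    - [5,[5.3,40,0],[0,0,0]]
    - [5,[6.6,50,0],[0,0,0]]
    - [5,[7.9,60,0],[0,0,0]]
    - [5,[7.9,60,0],[0,0,0]]
    - [5,[7.9,60,0],[0,0,0]]

```text
time_s: 5.75
eef_pos: [524.7, -82.4, 26.1]
ee_rot: [0.0, 0.752, 0.659, 0.001]
force: [1.5, 5.0, 9.0]
grip_width: 0.129
grip_force: 50.3
```

Run:
```python
from m import *
p,C=meas((450,600),(-200,250),[(14,21),(39,48),(46,57),(70,90)])
cv2.imwrite('pics/w3.png',p)
```

```text
5.75 [524.7 -82.4  26.1] [4.000e-04 7.518e-01 6.594e-01 9.000e-04] [1.5 5.  9. ] 0.1291537682699882
(14, 21) [ 210    0  138   14 1851] z 18.0 14.7 20.2 [array([539.4,  33.6]), array([ 5.9, 60. ]), np.float64(82.8)]
(14, 21) [ 221  203  116   78 5916] z 17.9 14.2 21.0 [array([525.3, -74.8]), array([45.2, 60.2]), np.float64(82.4)]
(39, 48) [ 63  99  43  75 881] z 40.0 39.0 42.4 [array([456.1,  -8.6]), array([11.8, 29.5]), np.float64(0.1)]
(39, 48) [ 69 109  18  51  97] z 39.8 39.0 41.4 [array([453. ,  -7.7]), array([ 3.7, 20. ]), np.float64(1.4)]
(39, 48) [235 251  88  23 731] z 43.6 39.0 48.0 [array([525.6, -73. ]), array([ 7.5, 38.3]), np.float64(82.3)]
(46, 57) [ 51  93  40  90 297] z 54.6 52.5 56.3 [array([459.9,  -9.5]), array([31.7, 10.1]), np.float64(86.1)]
(46, 57) [ 232  257   94   59 2247] z 51.7 46.0 57.0 [array([526.9, -79.1]), array([31.2, 30.1]), np.float64(28.9)]
(70, 90) [  120    13   320   190 55888] z 72.6 70.0 83.8 [array([533.9, -11.2]), array([55.2, 90.9]), np.float64(82.6)]
(70, 90) [   0   81   64  120 4897] z 73.2 70.0 75.9 [array([458.1,  -8.9]), array([36.3, 16.2]), np.float64(90.0)]
(70, 90) [ 122  285  138  100 5120] z 81.9 70.0 90.0 [array([498. , -77.5]), array([26.7, 40. ]), np.float64(85.6)]
(70, 90) [ 298  285  138  101 5118] z 82.0 70.0 90.0 [array([551.2, -84.1]), array([26.2, 39.9]), np.float64(80.7)]
```

View pics/w3.png

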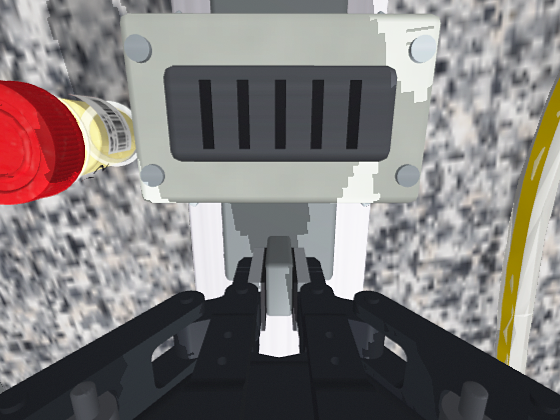

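Pushed through: the arch housing is centred at (280,105), and the carrier's front shows beyond it at row 7. The rear tab is still held at (278,280), and the sample cup at (60,140) is untouched. Next I release, rise, and move over to the exit side.

Call:
apply_moves:
  targets:
    - [50,[0,0,0],[0,0,0]]
    - [50,[0,0,0],[0,0,0]]
    - [50,[0,0,0],[0,0,0]]
    - [50,[0,0,0],[0,0,0]]
    - [50,[0,0,0],[0,0,0]]
    - [50,[0,0,15],[0,0,0]]
    - [50,[0,0,50],[0,0,0]]
    - [50,[0,0,95],[0,0,0]]
    - [50,[0,0,135],[0,0,0]]
    - [50,[5,38,140],[0,0,0]]
    - [50,[12,86,140],[0,0,0]]
    - [50,[19,134,140],[0,0,0]]
    - [50,[19.5,148,140],[0,0,0]]
    - [50,[19.5,148,140],[0,0,0]]
    - [50,[19.5,148,140],[0,0,0]]

```text
time_s: 7.3
eef_pos: [543.4, 64.1, 165.2]
ee_rot: [0.0, 0.752, 0.659, -0.0]
force: [-0.7, -0.6, 0.7]
grip_width: 0.59
grip_force: 0.0
```

Run:
```python
from m import *
p,C=meas((420,640),(0,430),[(14,21),(5,13),(22,29),(30,36),(39,48),(46,57)])
cv2.imwrite('pics/w4.png',p)
```

```text
7.3 [543.4  64.1 165.2] [ 0.000e+00  7.520e-01  6.592e-01 -3.000e-04] [-0.7 -0.6  0.7] 0.5904842307764981
(14, 21) [ 249  177   62   82 3661] z 17.9 14.0 21.0 [array([540.2,  38.8]), array([84.8, 59.9]), np.float64(82.4)]
(5, 13) [119   0  47  11 364] z 8.9 5.0 11.8 [array([448.7, 241.6]), array([ 8.5, 38.8]), np.float64(83.1)]
(5, 13) [  222     0   117   258 21502] z 7.9 5.0 13.0 [array([550.2, 113.3]), array([236.4, 100.1]), np.float64(82.5)]
(22, 29) [255 241  48  19 128] z 25.9 22.0 28.9 [array([535.1,  10.2]), array([16.1, 47.7]), np.float64(87.1)]
(30, 36) [256 245  47  15 103] z 33.1 30.0 36.0 [array([536.2,  10.3]), array([14.3, 45.3]), np.float64(83.5)]
(39, 48) [257 249  46  13 251] z 43.4 39.0 45.9 [array([537.1,  11.3]), array([12.1, 43. ]), np.float64(81.0)]
(46, 57) [273 186  14  30 407] z 51.8 46.1 54.3 [array([544.1,  66.3]), array([25.2, 11.4]), np.float64(82.5)]
```

View pics/w4.png

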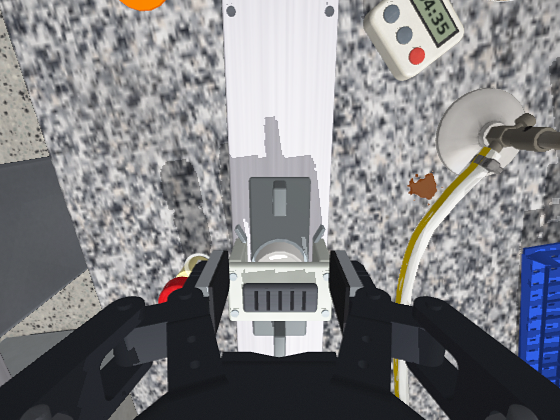

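The front half of the carrier is out. Its front tab is at (279,198), straight on the axis; the arch is at (279,293), and the timer and lamp base are off to the right. Going down to grasp it.

Call:
apply_moves:
  targets:
    - [50,[0.4,2,-45],[0,0,0]]
    - [50,[0.4,2,-90],[0,0,0]]
    - [50,[0.4,2,-115],[0,0,0]]
    - [50,[0.4,2,-132],[0,0,0]]
    - [50,[0.4,2,-139],[0,0,0]]
    - [50,[0.4,2,-139],[0,0,0]]
    - [5,[0.4,2,-139],[0,0,0]]
    - [5,[0.4,2,-139],[0,0,0]]
    - [5,[0.4,2,-139],[0,0,0]]
    - [5,[0.4,2,-139],[0,0,0]]
    - [5,[0.4,2,-139],[0,0,0]]
    - [5,[0.4,2,-139],[0,0,0]]

```text
time_s: 8.55
eef_pos: [544.5, 66.7, 27.4]
ee_rot: [0.001, 0.752, 0.659, 0.001]
force: [-0.6, -1.1, 6.7]
grip_width: 0.134
grip_force: 50.0
```

Call:
apply_moves:
  targets:
    - [5,[0.7,5,0],[0,0,0]]
    - [5,[2,15,0],[0,0,0]]
    - [5,[3.3,25,0],[0,0,0]]
    - [5,[4.6,35,0],[0,0,0]]
    - [5,[5.9,45,0],[0,0,0]]
    - [5,[7.2,55,0],[0,0,0]]
    - [5,[8.6,65,0],[0,0,0]]
    - [5,[9.9,75,0],[0,0,0]]
    - [5,[11.2,85,0],[0,0,0]]
    - [5,[12.5,95,0],[0,0,0]]
    - [5,[13.8,105,0],[0,0,0]]
    - [5,[15.1,115,0],[0,0,0]]
    - [5,[16.5,125,0],[0,0,0]]
    - [5,[17.8,135,0],[0,0,0]]
    - [5,[18.8,143,0],[0,0,0]]
    - [5,[18.8,143,0],[0,0,0]]

```text
time_s: 10.15
eef_pos: [563.4, 210.7, 27.4]
ee_rot: [0.001, 0.752, 0.66, 0.001]
force: [0.7, 3.3, 4.9]
grip_width: 0.132
grip_force: 50.5
```

Run:
```python
from m import *
p,C=meas((400,640),(100,430),[(14,21),(5,13)])
cv2.imwrite('pics/w5.png',p)
```

```text
10.15 [563.4 210.7  27.4] [6.000e-04 7.517e-01 6.595e-01 1.100e-03] [0.7 3.3 4.9] 0.13226480216679254
(14, 21) [237   0  34  15 168] z 17.5 14.1 21.0 [array([567.6, 328.9]), array([ 4.9, 14.4]), np.float64(85.6)]
(14, 21) [ 38 167  30  31 308] z 17.6 14.0 21.0 [array([457.5, 266.3]), array([ 7.8, 15.3]), np.float64(9.9)]
(14, 21) [ 199  200  161   17 2631] z 15.8 14.0 17.8 [array([566.8, 236.3]), array([ 9.2, 83.7]), np.float64(82.5)]
(14, 21) [ 223  228  111   60 2945] z 17.7 14.0 21.0 [array([562.7, 207.8]), array([35.3, 60. ]), np.float64(82.3)]
(14, 21) [414 236  11  25 165] z 17.4 14.0 20.9 [array([638.5, 204.2]), array([13.6,  3. ]), np.float64(89.9)]
(14, 21) [259 313  40  30 695] z 18.2 16.2 21.0 [array([557.8, 166.8]), array([18. , 22.8]), np.float64(79.4)]
(5, 13) [   0    0   68   45 2522] z 8.9 5.1 11.4 [array([463.7, 338.8]), array([18.3, 35. ]), np.float64(83.4)]
(5, 13) [  175     0   160    87 10218] z 8.9 5.2 12.9 [array([565.8, 316.2]), array([37. , 73.1]), np.float64(82.6)]
(5, 13) [   5  125  110  104 6951] z 9.0 5.0 13.0 [array([453.2, 265.4]), array([54.7, 55.7]), np.float64(6.5)]
(5, 13) [ 189  194  181  106 7594] z 7.9 5.0 13.0 [array([563.2, 209.8]), array([ 64.9, 100.4]), np.float64(82.3)]
(5, 13) [407 229  12  28 154] z 9.2 5.1 13.0 [array([638.3, 204.1]), array([15.5,  3.4]), np.float64(89.7)]
```

View pics/w5.png

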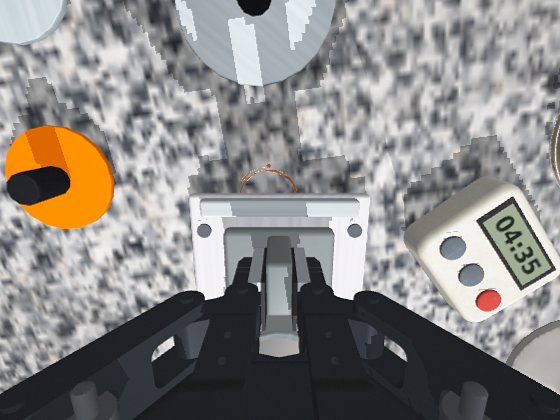

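The carrier front at row 228 is a few mm short of the end-stop bar at row 207. The orange lid is at (60,177), the large lid at (254,30) and the timer at (490,250), all undisturbed. Creeping to contact.

Call:
apply_moves:
  targets:
    - [5,[0.3,2,0],[0,0,0]]
    - [5,[0.5,4,0],[0,0,0]]
    - [5,[0.7,5,0],[0,0,0]]
    - [5,[0.8,6,0],[0,0,0]]
    - [5,[0.9,7,0],[0,0,0]]
    - [5,[1,7.5,0],[0,0,0]]
    - [5,[1,7.5,0],[0,0,0]]

```text
time_s: 10.9
eef_pos: [564.4, 216.7, 27.4]
ee_rot: [0.001, 0.752, 0.659, 0.0]
force: [-0.1, -4.2, 6.5]
grip_width: 0.128
grip_force: 50.8
```

Run:
```python
from m import *
p,C=meas((520,610),(160,260),[(14,21)])
```

```text
10.9 [564.4 216.7  27.4] [1.000e-03 7.519e-01 6.593e-01 3.000e-04] [-0.1 -4.2  6.5] 0.1276736958957823
(14, 21) [ 200  210  158   78 5557] z 16.6 14.0 20.9 [array([564.3, 218.9]), array([44.7, 83.7]), np.float64(82.5)]
(14, 21) [259 313  40  30 650] z 18.3 16.5 21.0 [array([559.3, 173.3]), array([17.7, 22.8]), np.float64(76.5)]
```

Call:
apply_moves:
  targets:
    - [5,[0.1,1,0],[0,0,0]]
    - [5,[0.2,2,0],[0,0,0]]
    - [5,[0.2,2,0],[0,0,0]]

```text
time_s: 11.25
eef_pos: [564.5, 217.8, 27.4]
ee_rot: [0.001, 0.752, 0.659, -0.0]
force: [-1.8, -9.5, 8.3]
grip_width: 0.129
grip_force: 51.0
```

Call:
apply_moves:
  targets:
    - [5,[0.1,1,0],[0,0,0]]
    - [5,[0.3,2,0],[0,0,0]]
    - [5,[0.4,3,0],[0,0,0]]
    - [5,[0.4,3,0],[0,0,0]]

```text
time_s: 11.65
eef_pos: [564.6, 218.2, 27.5]
ee_rot: [0.002, 0.752, 0.659, -0.003]
force: [-6.3, -25.3, 13.6]
grip_width: 0.13
grip_force: 51.8
```

Call:
apply_moves:
  targets:
    - [5,[-0.4,-3,0],[0,0,0]]
    - [50,[-0.4,-3,0],[0,0,0]]
    - [50,[-0.4,-3,0],[0,0,0]]
    - [50,[-0.4,-3,0],[0,0,0]]
    - [50,[-0.4,-3,0],[0,0,0]]
    - [50,[-0.4,-3,0],[0,0,0]]
    - [50,[-0.4,-3,15],[0,0,0]]
    - [50,[-0.4,-3,50],[0,0,0]]
    - [50,[-15,-3,95],[0,0,0]]
    - [50,[-40,10,135],[0,0,0]]
    - [50,[-50,10,170],[0,0,0]]
    - [50,[-50,10,170],[0,0,0]]
    - [50,[-50,10,170],[0,0,0]]

```text
time_s: 12.95
eef_pos: [514.4, 232.5, 197.6]
ee_rot: [0.001, 0.752, 0.659, 0.001]
force: [-0.5, -0.1, 0.6]
grip_width: 0.588
grip_force: 0.0
```

Run:
```python
from m import *
p,C=meas((400,640),(60,430),[(12,21),(5,11.5),(24,38),(39,48),(47,57)])
cv2.imwrite('pics/w6.png',p)
```

```text
12.95 [514.4 232.5 197.6] [5.000e-04 7.519e-01 6.593e-01 1.000e-03] [-0.5 -0.1  0.6] 0.5881775064359264
(12, 21) [ 288  173   78  152 4879] z 17.7 12.0 21.0 [array([555.7, 148.7]), array([185.9,  82.5]), np.float64(83.0)]
(5, 11.5) [ 177   39   57   61 2338] z 9.0 5.4 11.4 [array([457.3, 358.2]), array([54.8, 55. ]), np.float64(66.9)]
(5, 11.5) [ 282   40   73   79 4241] z 8.9 6.0 11.5 [array([567.5, 334.3]), array([72.6, 72.5]), np.float64(83.8)]
(5, 11.5) [ 192  137   52   52 1845] z 9.0 5.7 11.5 [array([452.3, 265.6]), array([55.1, 54.9]), np.float64(79.3)]
(5, 11.5) [ 280  171   92  151 3888] z 7.9 5.0 11.5 [array([555.3, 147.8]), array([189.5,  99.9]), np.float64(82.6)]
(24, 38) [191  57  19  20 279] z 32.7 24.0 35.1 [array([457.4, 358.3]), array([14.9, 15.3]), np.float64(33.8)]
(24, 38) [313  68  17  19 253] z 32.7 24.1 34.6 [array([567.7, 334.4]), array([15.2, 15. ]), np.float64(34.5)]
(24, 38) [206 158  16  17 210] z 32.8 24.5 35.1 [array([452.5, 265.6]), array([15.2, 15. ]), np.float64(83.2)]
(24, 38) [301 241  42  27 224] z 31.2 24.1 38.0 [array([549.4, 159.9]), array([47.6, 16.1]), np.float64(14.6)]
(24, 38) [306 269  22  17 122] z 31.6 24.0 38.0 [array([542.7, 126.4]), array([ 5.4, 28.1]), np.float64(54.4)]
(24, 38) [316 310  13  22  96] z 30.8 24.3 37.9 [array([540.5,  73.1]), array([25. ,  9.9]), np.float64(54.0)]
(39, 48) [302 246  38  46 354] z 43.4 39.0 45.9 [array([545.8, 145.9]), array([51.9, 33.4]), np.float64(70.6)]
(47, 57) [324 191  14  26 322] z 51.8 47.3 54.0 [array([563.8, 217.1]), array([25.7, 12.3]), np.float64(83.0)]
(47, 57) [319 322  12  20 208] z 51.6 47.2 53.8 [array([544.6,  70.6]), array([22.1, 12. ]), np.float64(83.3)]
```

View pics/w6.png

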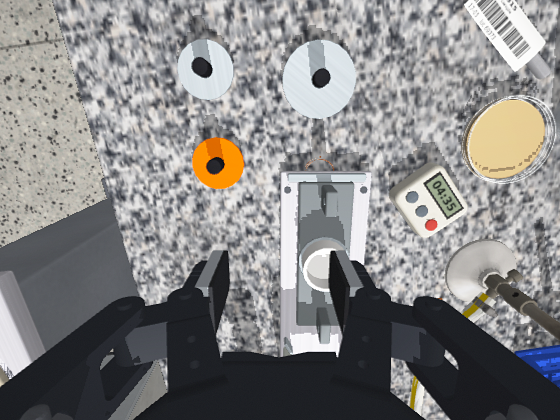

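The small lid is at (205,68) with its knob at world (457.4, 358.2). The carrier sits against the stop, cup at (325,268), and the large lid is untouched at (318,78). Next I move above the small lid and re-measure.

Call:
apply_moves:
  targets:
    - [50,[-20,44,-10],[0,0,0]]
    - [50,[-40,88,-40],[0,0,0]]
    - [50,[-55,120,-75],[0,0,0]]
    - [50,[-57,126,-110],[0,0,0]]
    - [50,[-57,126,-130],[0,0,0]]
    - [50,[-57,126,-140],[0,0,0]]
    - [50,[-57,126,-140],[0,0,0]]
    - [50,[-57,126,-140],[0,0,0]]

```text
time_s: 13.8
eef_pos: [458.0, 358.2, 57.0]
ee_rot: [0.0, 0.752, 0.659, 0.0]
force: [0.8, -0.2, 0.4]
grip_width: 0.579
grip_force: 0.0
```

Run:
```python
from m import *
p,C=meas((415,500),(310,400),[(5,12),(24,38)])
```

```text
13.8 [458.  358.2  57. ] [1.000e-04 7.522e-01 6.590e-01 5.000e-04] [ 0.8 -0.2  0.4] 0.5794073290226714
(5, 12) [ 236  188   84   81 4481] z 8.9 5.4 12.0 [array([457.2, 358.8]), array([55.1, 55.3]), np.float64(10.3)]
(24, 38) [265 227  27  29 612] z 32.6 24.3 34.6 [array([457.4, 359.3]), array([15.3, 15.1]), np.float64(44.8)]
```

Call:
apply_moves:
  squeeze: 40
  targets:
    - [50,[-0.5,0.8,-20],[0,0,0]]
    - [50,[-0.5,0.8,-36],[0,0,0]]
    - [50,[-0.5,0.8,-44],[0,0,0]]
    - [50,[-0.5,0.8,-44],[0,0,0]]
    - [50,[-0.5,0.8,-44],[0,0,0]]
    - [8,[-0.5,0.8,-44],[0,0,0]]
    - [8,[-0.5,0.8,-44],[0,0,0]]
    - [8,[-0.5,0.8,-44],[0,0,0]]
    - [8,[-0.5,0.8,-44],[0,0,0]]
    - [8,[-0.5,0.8,-44],[0,0,0]]
    - [8,[-0.5,0.8,-44],[0,0,0]]

```text
time_s: 14.95
eef_pos: [457.1, 359.4, 13.0]
ee_rot: [0.0, 0.752, 0.659, 0.001]
force: [-1.2, -0.5, 6.5]
grip_width: 0.17
grip_force: 39.0
```

Call:
apply_moves:
  targets:
    - [8,[0,0,10],[0,0,0]]
    - [8,[0,0,40],[0,0,0]]
    - [8,[0,0,85],[0,0,0]]
    - [8,[2,-30,120],[0,0,0]]
    - [8,[6,-70,137],[0,0,0]]
    - [8,[10,-115,137],[0,0,0]]
    - [8,[13,-155,137],[0,0,0]]
    - [8,[13,-169,137],[0,0,0]]
    - [8,[13,-169,137],[0,0,0]]
    - [8,[13,-169,137],[0,0,0]]

```text
time_s: 15.95
eef_pos: [469.8, 190.8, 149.6]
ee_rot: [-0.0, 0.752, 0.659, 0.0]
force: [-1.1, 0.8, -0.5]
grip_width: 0.167
grip_force: 39.1
```

Run:
```python
from m import *
p,C=meas((430,640),(60,260),[(12,21),(39,47),(47,57),(136,150),(155,172)])
cv2.imwrite('pics/w7.png',p)
```

```text
15.95 [469.8 190.8 149.6] [-0.000e+00  7.519e-01  6.592e-01  3.000e-04] [-1.1  0.8 -0.5] 0.16708838130415188
(12, 21) [ 333  130   97  170 7035] z 17.7 12.0 21.0 [array([556. , 157.3]), array([167. ,  83.9]), np.float64(82.5)]
(12, 21) [460 152   9  17 104] z 16.5 12.3 20.2 [array([638.1, 204.2]), array([14.1,  3.6]), np.float64(89.4)]
(39, 47) [380 145  19  32 115] z 43.4 39.0 47.0 [array([559. , 219.4]), array([26.8,  8.7]), np.float64(62.2)]
(39, 47) [351 218  61  56 953] z 43.4 39.0 46.0 [array([553.7, 142.9]), array([51.2, 51.2]), np.float64(71.6)]
(47, 57) [384 146  19  33 543] z 51.6 47.1 53.7 [array([563.5, 217. ]), array([25. , 12.2]), np.float64(83.3)]
(136, 150) [ 226  209  106   67 3820] z 145.4 140.9 150.0 [array([470.5, 199.9]), array([36.4, 55.1]), np.float64(82.8)]
(136, 150) [263 293  32  14 287] z 145.4 143.5 146.7 [array([466.3, 167.3]), array([ 8.4, 16.9]), np.float64(83.0)]
(155, 172) [ 232  248   95   56 2146] z 167.8 155.0 172.0 [array([469.4, 190.5]), array([23.4, 41.7]), np.float64(82.2)]
```

View pics/w7.png

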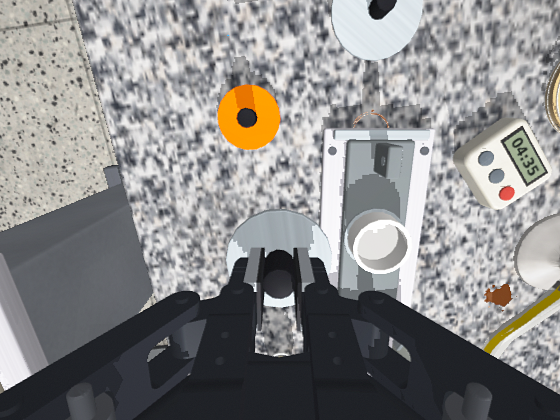

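The lid is held level at (279,257), disc top 4 mm below the TCP. The cup mouth is at (381,240), i.e. world (553.7, 142.9), with its rim at 43.6. Moving above the cup.

Call:
apply_moves:
  targets:
    - [8,[30,-17,-10],[0,0,0]]
    - [8,[60,-34,-20],[0,0,0]]
    - [8,[84.4,-47.6,-40],[0,0,0]]
    - [8,[84.4,-47.6,-65],[0,0,0]]
    - [8,[84.4,-47.6,-80],[0,0,0]]
    - [8,[84.4,-47.6,-84],[0,0,0]]
    - [8,[84.4,-47.6,-84],[0,0,0]]
    - [8,[84.4,-47.6,-84],[0,0,0]]

```text
time_s: 16.8
eef_pos: [554.6, 143.3, 66.2]
ee_rot: [0.0, 0.752, 0.66, 0.001]
force: [0.4, -0.3, -0.5]
grip_width: 0.169
grip_force: 39.2
```

Run:
```python
from m import *
p,C=meas((500,610),(80,240),[(40,46),(47,56),(57,66)])
Z=C[...,2]; m=(Z>57)&(Z<65)&(abs(C[...,0]-554)<30)&(abs(C[...,1]-143)<30); w=C[m]; A=np.c_[w[:,:2]-[554,143],np.ones(len(w))]
for _ in range(4):
    c=np.linalg.lstsq(A,w[:,2],rcond=None)[0]; r=abs(A@c-w[:,2])<1.5; A,w=A[r],w[r]
print('disc plane slope',c.round(3),len(w)); (x,y),rad=cv2.minEnclosingCircle(w[:,:2].astype(np.float32)); print('disc',x,y,rad)
```

```text
16.8 [554.6 143.3  66.2] [4.000e-04 7.516e-01 6.596e-01 6.000e-04] [ 0.4 -0.3 -0.5] 0.16851774568873043
(40, 46) [242 203  73  20 310] z 43.3 40.0 45.6 [array([556.3, 162.9]), array([10.6, 41.2]), np.float64(84.2)]
(40, 46) [269 333  19   9 101] z 43.2 40.0 46.0 [array([545.7,  81.1]), array([ 2. , 11.5]), np.float64(89.4)]
(47, 56) [ 267   84   25   55 1309] z 51.7 48.5 54.2 [array([564. , 216.9]), array([25.5, 11.7]), np.float64(82.0)]
(47, 56) [269 340  18   9  97] z 49.7 47.2 52.2 [array([545.4,  81.4]), array([ 2.7, 10.7]), np.float64(89.3)]
(57, 66) [ 226  209  106   67 3799] z 62.0 58.2 65.9 [array([555.3, 152.5]), array([36.2, 55.1]), np.float64(83.1)]
(57, 66) [264 293  30  14 289] z 62.0 60.3 63.6 [array([551.2, 119.6]), array([ 9.1, 15.9]), np.float64(82.4)]
disc plane slope [-0.0000e+00 -2.0000e-03  6.2056e+01] 3936
disc 554.2275390625 142.76316833496094 28.02821922302246
```

Call:
apply_moves:
  targets:
    - [8,[-0.2,0,-4],[0,0,0]]
    - [8,[-0.2,0,-7],[0,0,0]]
    - [8,[-0.2,0,-9],[0,0,0]]
    - [8,[-0.2,0,-11],[0,0,0]]
    - [8,[-0.2,0,-12.5],[0,0,0]]
    - [8,[-0.2,0,-13.5],[0,0,0]]
    - [8,[-0.2,0,-13.5],[0,0,0]]
    - [8,[-0.2,0,-13.5],[0,0,0]]

```text
time_s: 17.65
eef_pos: [554.0, 142.6, 52.1]
ee_rot: [0.0, 0.752, 0.659, -0.0]
force: [-3.0, -0.1, 4.3]
grip_width: 0.165
grip_force: 39.5
```

Seated height reached with light contact (4 N). Releasing and backing off.

Call:
apply_moves:
  targets:
    - [20,[-0.2,0,0],[0,0,0]]
    - [30,[-0.2,0,0],[0,0,0]]
    - [50,[-0.2,0,0],[0,0,0]]
    - [50,[-0.2,0,0],[0,0,0]]
    - [50,[-0.2,0,0],[0,0,0]]
    - [50,[-0.2,0,0],[0,0,0]]
    - [50,[-0.2,0,10],[0,0,0]]
    - [50,[-0.2,0,35],[0,0,0]]
    - [50,[-0.2,0,75],[0,0,0]]
    - [50,[-0.2,0,110],[0,0,0]]
    - [50,[-0.2,0,120],[0,0,0]]
    - [50,[-0.2,0,120],[0,0,0]]
    - [50,[-0.2,0,120],[0,0,0]]

```text
time_s: 18.95
eef_pos: [553.2, 142.6, 170.7]
ee_rot: [-0.001, 0.752, 0.659, -0.001]
force: [0.3, 0.4, -0.7]
grip_width: 0.586
grip_force: 0.0
```

Run:
```python
from m import *
p,C=meas((500,610),(40,250),[(14,21),(45,51),(51.5,56),(65,76)])
Z=C[...,2]; m=(Z>44)&(Z<52)&(np.hypot(C[...,0]-554,C[...,1]-143)<30); w=C[m]; A=np.c_[w[:,:2]-[554,143],np.ones(len(w))]
for _ in range(4):
    c=np.linalg.lstsq(A,w[:,2],rcond=None)[0]; r=abs(A@c-w[:,2])<1.5; A,w=A[r],w[r]
print('disc plane',c.round(3),len(w),cv2.minEnclosingCircle(w[:,:2].astype(np.float32)))
p,D=capture('top'); cv2.imwrite('pics/final.png',np.hstack([cv2.imread('pics/top0.png')[170:270,90:450],p[170:270,90:450]]))
```

```text
18.95 [553.2 142.6 170.7] [-6.000e-04  7.519e-01  6.592e-01 -7.000e-04] [ 0.3  0.4 -0.7] 0.5857513300402685
(14, 21) [ 235   87   92  109 5309] z 17.7 14.0 21.0 [array([560.5, 190.3]), array([100.1,  83. ]), np.float64(82.5)]
(14, 21) [ 251  210   59   65 2533] z 17.9 14.1 20.7 [array([546.9,  89.6]), array([72.5, 60.1]), np.float64(82.7)]
(45, 51) [ 249  171   62   60 2554] z 47.9 45.3 50.7 [array([553.4, 142.2]), array([54.8, 54.8]), np.float64(83.6)]
(51.5, 56) [274  97  14  33 305] z 52.1 51.5 53.7 [array([563.8, 216.8]), array([24.8, 10.7]), np.float64(83.0)]
(51.5, 56) [275 266  12  25 182] z 52.1 51.5 53.7 [array([544.8,  68.5]), array([25.8, 10.5]), np.float64(82.4)]
(65, 76) [270 199  20  19 295] z 71.6 65.2 73.6 [array([553.5, 142.3]), array([15.2, 15.2]), np.float64(46.4)]
disc plane [-1.0000e-03 -1.0000e-03  4.7935e+01] 2471 ((553.282958984375, 142.11050415039062), 27.838054656982422)
```

View pics/final.png

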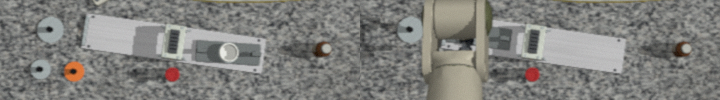

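The lid is level (slope about 0.001) with its disc top at 47.9, so it is seated. The cup at (532,74), the bottle at (682,48) and the large lid at (410,30) have not moved. One last check of the gap at the stop.

Run:
```python
from m import *
d=np.load('last.npz'); C=cloud('wrist',d['D'],(*K('wrist')[:3],d['T'])).reshape(-1,3)
u=np.array([.1305,.9914]); q=C[:,:2]-[533.8,-10.1]; y=q@u; x=q@[.9914,-.1305]
for s in (-20,20):
    m=(abs(x-s)<6)
    print(s,[(round(a,1),float(np.median(C[m&(abs(y-a)<.6),2]).round(1)),float(C[m&(abs(y-a)<.6),2].min().round(1))) for a in np.arange(238,248,.8)])
```

```text
-20 [(np.float64(238.0), 17.8, 17.1), (np.float64(238.8), 17.8, 16.7), (np.float64(239.6), 17.7, 16.3), (np.float64(240.4), 17.8, 16.3), (np.float64(241.2), 17.7, 16.8), (np.float64(242.0), 17.7, 16.9), (np.float64(242.8), 17.6, 16.3), (np.float64(243.6), 15.3, 14.3), (np.float64(244.4), 15.7, 14.5), (np.float64(245.2), 15.7, 14.7), (np.float64(246.0), 15.6, 14.6), (np.float64(246.8), 15.5, 14.6), (np.float64(247.6), 15.5, 14.0)]
20 [(np.float64(238.0), 18.2, 16.6), (np.float64(238.8), 18.4, 16.7), (np.float64(239.6), 18.1, 16.7), (np.float64(240.4), 17.8, 16.1), (np.float64(241.2), 17.5, 16.1), (np.float64(242.0), 17.2, 15.9), (np.float64(242.8), 17.1, 16.0), (np.float64(243.6), 15.1, 14.8), (np.float64(244.4), 15.9, 14.9), (np.float64(245.2), 15.9, 14.0), (np.float64(246.0), 15.9, 14.0), (np.float64(246.8), 15.7, 14.1), (np.float64(247.6), 15.5, 14.1)]
```

There is no gap: the deck meets the stop on both sides. Handing in.

```bash
python3 -c "
from rig import ctrl
print(ctrl.finish_job())"
```

```text
the job is handed in; nothing more can be done
None
```

The carrier rests against the end stop, the small lid sits seated and level on its cup, nothing else was moved, and the job was handed in at about 19 s.

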